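# Set up a sweat-solder pile and poise the soldering tweezers at the marks

## Task

Get the little brass plaque ready to be sweat-soldered: set it down (do not drop it) squarely on the copper backing plate on the soldering board, sides flush, leaving the plate midway between the two scribed lines. Then pick up the soldering tweezers by their fibre grips, squeeze them until the tips are as far apart as the two lines, and finish while holding them steady there, clear of the board and off the bench: one tip directly over each line, on either side of the pile and level with it (no higher than the pile's top), never touching the plaque or plate with the tweezers. Do not disturb the other things on the bench.

Things in the scene. Friction and masses are not known exactly. Their poses are not given: they have to be found in the camera images.
- board_top (a point): centre of the top face of the pale soldering board, 90 (x) x 76 (y) x 20 mm thick, fixed on the bench; z up. Two dark lines are scribed on this face, each 50 mm long along the board's x, at y = +17 and y = -17 mm (34 mm apart), centred on this point. The copper plate lies between them
- backing_centre (a point): centre (half-way up) of the square copper backing plate, 20 x 20 x 6 mm, 21 g, loose, lying flat on the soldering board midway between the two lines, its sides nearly parallel to the board's; z up
- plaque_centre (a point): centre (half-way up) of the square brass plaque, 20 x 20 x 6 mm, about 20 g, loose, lying flat on the steel bench block; z up, x and y parallel to its sides
- bench_block: square steel bench block, 70 x 70 mm, 19 mm high; origin at the centre of its underside; fixed
- tweezers_grip (a point): steel soldering tweezers (about 50 g) lying on their side, legs opening in the level plane: the middle of their red-brown fibre grips, midway between the legs, half-way up. x points from the joined tail to the tips, z up. Leg pivot 85 mm behind, tail end 91 mm behind, tips 79 mm ahead, centre of mass 28 mm behind. Grips: 25 mm fore and aft, 12 mm tall, 45.5 mm over their outer faces when let go
- tip_left (a point): end of the tweezers' left leg (+y side, with z up), in the middle of its section, which is 2 mm thick and 4 mm tall. Let go, the tips stand 52 mm apart. When they are 34 mm apart the fibre grips measure 36 mm over their outer faces at their middle, and these faces are then parallel
- tip_right (a point): end of the tweezers' right leg (-y side), in the middle of its section
- leg_left (a joint): angle by which the left leg is squeezed in: 0 let go, 0.158 rad with the tips shut; springs back. A tip stands 165 mm x sin(0.158 - angle) from the middle line, so 0.055 on both legs gives a 34 mm gap. Spring: about 5 N of squeeze on the grips for that gap, 15 N to shut the tips
- leg_right (a joint): the same for the right leg
- flux_jar: bystander, not to be disturbed; flux jar: small round jar with black lid, 42 mm across, 42 mm tall; origin at its underside
- ring_clamp: bystander, not to be disturbed; wooden ring clamp lying flat, 130 x 28 x 21 mm, long along its x; origin at its underside

How it is judged:
On the way, in this order (a step that is already met when the one before it is completed fails the run):
1. the brass plaque lies squarely on the copper backing plate, let go (horizontal distance between plaque_centre and backing_centre below 0.003 m and angle between plaque_centre's own z axis and vertical below 0.06 rad and z of plaque_centre in the frame of backing_centre between 0.0045 and 0.0075 m and (angle between the x axis of plaque_centre and the x axis of backing_centre, either way round below 0.13 rad or angle between the x axis of plaque_centre and the y axis of backing_centre, either way round below 0.13 rad) and horizontal distance between backing_centre and board_top below 0.006 m and linear speed of plaque below 0.02 m/s and contact force between the fingers and plaque below 0.05 N), for 0.2 s.
2. the tweezers have been lifted off the bench by the gripper (contact force between the fingers and tweezers above 1 N and height (world z) of tweezers_grip above 0.02 m and contact force between tweezers and table below 0.05 N), for 0.2 s.
At the end, for the whole second after the job is handed in: Tweezers held steady by the fingers alone, each tip within 3.5 mm of its line sideways, 15 mm of the lines' middle lengthways, 2 to 12.5 mm above the board; plaque flat on the plate within 3 mm of centre and 0.13 rad of square, plate within 6 mm of midway between the lines (horizontal distance between plaque_centre and backing_centre below 0.003 m and angle between plaque_centre's own z axis and vertical below 0.06 rad and z of plaque_centre in the frame of backing_centre between 0.0045 and 0.0075 m and (angle between the x axis of plaque_centre and the x axis of backing_centre, either way round below 0.13 rad or angle between the x axis of plaque_centre and the y axis of backing_centre, either way round below 0.13 rad) and horizontal distance between backing_centre and board_top below 0.006 m and linear speed of plaque below 0.02 m/s and ((y of tip_left in the frame of board_top between 0.0135 and 0.0205 m and y of tip_right in the frame of board_top between -0.0205 and -0.0135 m) or (y of tip_left in the frame of board_top between -0.0205 and -0.0135 m and y of tip_right in the frame of board_top between 0.0135 and 0.0205 m)) and x of tip_left in the frame of board_top between -0.015 and 0.015 m and z of tip_left in the frame of board_top between 0.002 and 0.0125 m and x of tip_right in the frame of board_top between -0.015 and 0.015 m and z of tip_right in the frame of board_top between 0.002 and 0.0125 m and contact force between tweezers and soldering_board below 0.05 N and contact force between tweezers and table below 0.05 N and contact force between tweezers and backing below 0.05 N and contact force between tweezers and plaque below 0.05 N and contact force between tweezers and bench_block below 0.05 N and contact force between tweezers and flux_jar below 0.05 N and contact force between tweezers and ring_clamp below 0.05 N and contact force between tweezers and spirit_lamp below 0.05 N and contact force between tweezers and bur_block below 0.05 N and contact force between tweezers and charcoal below 0.05 N and contact force between tweezers and hammer below 0.05 N and contact force between tweezers and ring_mandrel below 0.05 N and contact force between the fingers and tweezers above 1 N and linear speed of tweezers below 0.01 m/s and velocity of joint leg_left between -0.08 and 0.08 rad/s and velocity of joint leg_right between -0.08 and 0.08 rad/s); the arm keeps its last pose, push and grip.
It fails at once if a bystander was disturbed (moved over 15 mm) (distance of any of flux_jar, ring_clamp, spirit_lamp, bur_block, charcoal, hammer, ring_mandrel from where it was at the start of the episode above 0.015 m).
It fails at once if the plaque or the plate was touched with the tweezers (contact force between tweezers and plaque above 0.2 N or contact force between tweezers and backing above 0.2 N).
It fails at once if the plaque was dropped (contact force between the fingers and plaque below 0.05 N and linear speed of plaque above 0.45 m/s).
It also fails if it takes over 51 s, if anything falls off the work surface, if the arm or the gripper's body presses on something with over 40 N, if the wrist force passes 120 N, or if a joint passes its speed limit or range.

## Robot

A 6-joint arm with a two-finger parallel gripper is mounted at the origin on the work surface. World frame = base frame: x ahead of the robot, y to its left, z up, the work surface at z = 0. Lengths are in m, angles in rad, forces in N, time in s.
With the tool pointing down it reaches from about 0.375 to 0.975 m from the base axis. Payload 3.8 kg.
Tool frame: the origin (TCP) lies on the centre line of the jaws, within the pads' length; the fingertips stand 14 mm ahead of it and the grasp point (between the pads) lies 5 mm behind it; z points along the fingers, y is the line along which they close (so a half turn about z gives the same grasp; the last joint's range is limited). The gripper opens to 85 mm and grips with 20 to 120 N. Pads are 22 mm wide; open, the fingers measure 114 mm over their backs; the gripper's body (76 mm by 85 mm) begins 54 mm behind the grasp point. The pads swing forward as they close: fully open they stand 13 mm farther back than shut.
Start: joints at [-1.227, 0.264, 1.604, -0, 1.274, -0.037], TCP at [0.251, -0.627, 0.245] pointing down, gripper open.
Joint ranges: [-2.63, 2.63], [-0.94, 2.18], [0.31, 2.57], [-1.31, 4.45], [0, 2.66], [-2.55, 2.55]. Speed limits (rad/s): [2.57, 2.57, 3.14, 3.14, 3.14, 3.14].

## Interface

Orientations are given as a rotation vector (axis times angle).
In Python, from workcell import bot, eyes, spot_in gives the robot as it stands.
- The arm moves only by the tool carry_out, never from a script. Its argument "series" is text: rows parted by semicolons, each of 4 numbers parted by spaces: the shift along the world's x, y, z in m, then the turn about the world's z in degrees. In form: tx ty tz roll; .... A call has 1 to 20 rows; each row shifts and turns the commanded pose from where the row before left it; what a row does not reach is not made up. A row lasts 1/8 s, in which the tool goes at most 62.5 mm and 10.7 degrees, less where a joint would pass 70% of its speed; a pose out of reach is approached as far as the arm can. A call is refused whole if a number of a shift passes 0.0625 or a number of a turn 10.7, either way. A call with a gripper value outside its range is refused whole. "jaw" is the gripper command: -1 is shut, 1 is fully open, values between are in proportion, set as the call begins (left out, the last holds). The fingers move at their own pace and stop on an object; "grip_force" is the grip in N (left out, the last holds). Time passes only in rows, so rows that do not move let the fingers close. It gives the time, the measured TCP pose, the force, the opening and the grip force at its end, in the units of the state.
- bot.read_state(): the state, without advancing time (a new reading comes with each control period).
- eyes.read_camera(name): name is "scene" or "top" or "wrist"; returns (picture, depth): 400x640x3 uint8, blue, green, red; 400x640 float32, m along the optical axis (not along the pixel's ray), 0 where there is no reading.
- eyes.get_calibration(name): a dict with "K" (3x3 intrinsics, pixels), "position" and "rotation" of the camera in the world; the wrist camera has in their place "T_tool_cam" (4x4, takes a point from camera to tool coordinates, whose origin is the TCP and whose axes are the flange's). Camera axes: x right, y down, z forward; pixel columns grow to the right and rows downward; lengths in m; the calibration is good to about 2 mm. A picture is of the moment at which its call begins: read the wrist's pose just before it. get_calibration takes no time and is no camera call.
- bot.finish_job(): hands the job in; it is judged then, once.
Trained networks look in the newest picture that a camera, given by its name, has taken for a name from the list of things; names that differ only in an ending like _2 or _b are one class to them, and where a whole thing is asked for, a point or a joint stands for the part that bears it (a point fixed in the world has none). Each returns a list of dicts, best first, with "score" (0 to 1); they miss things now and then, are a little off and sometimes report something else, mostly with a low value. They report only what shows in the picture. A call takes as long as a camera call.
- spot_in(camera, target): "rect" ([centre column, centre row, width, height] in pixels, round what is visible of it).
The state is a dict: "time": time; "q": joint angles; "joint_vel": joint speeds; "joint_torque": joint torques, N m; "tool_pos": TCP position; "tcp_rot": TCP orientation; "wrist_force": force on the tool from outside, world axes, zero at the start; "torque": the same for the moment, N m; "width": opening from 0.0 (shut) to 1.0 (fully open); "grip_force": force on a finger pad.
Only numpy, scipy, OpenCV 4.12 (cv2) and the standard library are available. Lean on these libraries where they do the work, as an engineer would, in place of code of your own. Each camera call takes 0.05 s, during which the arm holds its last target. There are 200 camera calls.

## Working session

There is one attempt and no reset: what is moved stays moved. The work goes in short steps, Python scripts to look and compute and a tool call to move; the robot and the scene stay as the last step left them, time stands still between calls to the robot, and variables do not carry over. Pictures are saved under pics/ and viewed, at most 10 in all, crops included, and the job is handed in when it is done.

Besides the shell and the picture viewer there is one more tool, called after ">>>" as name(argument=value, ...) on one line, values as JSON. carry_out: Moves the arm, as the interface text tells. Its arguments: {"type":"object","properties":{"series":{"type":"string"},"jaw":{"type":"number"},"grip_force":{"type":"number"}},"required":["series"]}

```bash
mkdir -p pics
cat > h.py <<'E'
import numpy as np, cv2
from workcell import bot, eyes, spot_in
from scipy.spatial.transform import Rotation as R
def cam(name):
    s=bot.read_state(); c=eyes.get_calibration(name); im,d=eyes.read_camera(name)
    if name=="wrist":
        T=np.eye(4);T[:3,:3]=R.from_rotvec(s["tcp_rot"]).as_matrix();T[:3,3]=s["tool_pos"];T=T@np.array(c["T_tool_cam"])
    else:
        T=np.eye(4);r=np.array(c["rotation"]);T[:3,:3]=r if r.shape==(3,3) else R.from_rotvec(r).as_matrix();T[:3,3]=c["position"]
    return im,d,np.array(c["K"]),T
def cloud(d,K,T):
    v,u=np.mgrid[:d.shape[0],:d.shape[1]]
    p=np.stack([(u-K[0,2])/K[0,0]*d,(v-K[1,2])/K[1,1]*d,d],-1)
    return p@T[:3,:3].T+T[:3,3]
def onplane(u,v,z,K,T):
    r=T[:3,:3]@np.array([(u-K[0,2])/K[0,0],(v-K[1,2])/K[1,1],1]); return T[:3,3]+r*(z-T[2,3])/r[2]
E
python3 - <<'E'
from h import *
im,d,K,T=cam("top"); P=cloud(d,K,T); cv2.imwrite("pics/top.png",im)
print(T.round(3),K.round(1))
for n in ["board_top","backing_centre","plaque_centre","bench_block","tweezers_grip","tip_left","tip_right","flux_jar","ring_clamp"]:
    for r in spot_in("top",n)[:2]:
        u,v=map(int,r["rect"][:2]); print(n,round(r["score"],2),np.round(r["rect"]),P[v,u].round(3))
E
```

```text
[[ 0.018 -0.992  0.125  0.512]
 [-1.    -0.016  0.019  0.006]
 [-0.017 -0.126 -0.992  0.751]
 [ 0.     0.     0.     1.   ]] [[385.3   0.  321. ]
 [  0.  385.3 202.2]
 [  0.    0.    1. ]]
board_top 0.9 [308. 189.  49.  54.] [0.63  0.045 0.026]
backing_centre 0.67 [306. 188.  10.  15.] [0.63  0.049 0.024]
plaque_centre 0.62 [204. 209.  25.  86.] [ 0.589  0.253 -0.001]
plaque_centre 0.47 [455. 269.  14.  13.] [ 0.484 -0.229  0.024]
bench_block 0.72 [453. 269.  46.  52.] [ 0.484 -0.227  0.024]
tweezers_grip 0.91 [204. 218.  29.  71.] [0.573 0.251 0.001]
tip_left 0.78 [198. 214.  19.  61.] [ 0.579  0.262 -0.001]
tip_left 0.35 [455. 270.  48.  50.] [ 0.481 -0.228  0.025]
tip_right 0.55 [210. 211.  13.  79.] [0.587 0.238 0.001]
tip_right 0.22 [199. 217.  18.  53.] [ 0.575  0.262 -0.001]
flux_jar 0.93 [399. 151.  23.  25.] [0.512 0.006 0.751]
ring_clamp 0.88 [260. 125.  40.  63.] [0.755 0.145 0.019]
```

View pics/top.png

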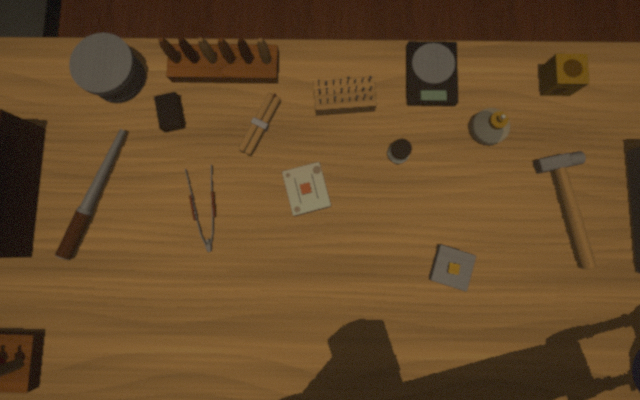

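The view shows the plaque at (454,268) on its block, the board at (307,188) with lines running near-vertically, and the tweezers with tips up at (188,170)/(212,167) and tail at (209,248). The plaque network's first hit is the tweezers, so I reject it and use the second.

>>> carry_out(series="0.02 0.05 0 0; 0.03 0.05 0 0; 0.03 0.05 0 0; 0.03 0.05 0 0; 0.03 0.05 0 0; 0.03 0.05 0 0; 0.02 0.05 -0.02 0; 0.01 0.04 -0.02 0; 0 0 0 0; 0 0 0 0", jaw=0)

```text
time: 1.75
tool_pos: [0.4512, -0.2371, 0.2059]
tcp_rot: [3.083, 0.596, 0.001]
wrist_force: [1.1, -0.6, 0.4]
width: 0.498
grip_force: 0.0
```

Run:
```python
from h import *
s=bot.read_state(); print(s["tool_pos"],R.from_rotvec(s["tcp_rot"]).as_matrix().round(3),s["width"],s["time"])
im,d,K,T=cam("wrist"); P=cloud(d,K,T); cv2.imwrite("pics/w1.png",im)
print(T.round(3))
for n in ["plaque_centre","bench_block"]:
    for r in spot_in("wrist",n)[:2]:
        u,v=map(int,r["rect"][:2]); print(n,round(r["score"],2),np.round(r["rect"]),P[v,u].round(3))
```

```text
[ 0.45119677 -0.23714216  0.20588501] [[ 0.928  0.372  0.001]
 [ 0.372 -0.928 -0.001]
 [ 0.     0.001 -1.   ]] 0.4981211162680023 1.75
[[ 0.372 -0.877 -0.304  0.531]
 [-0.928 -0.351 -0.123 -0.205]
 [ 0.001  0.328 -0.945  0.335]
 [ 0.     0.     0.     1.   ]]
plaque_centre 0.88 [333. 138.  26.  34.] [ 0.486 -0.231  0.026]
bench_block 0.93 [334. 130. 108. 103.] [ 0.492 -0.228  0.025]
```

View pics/w1.png

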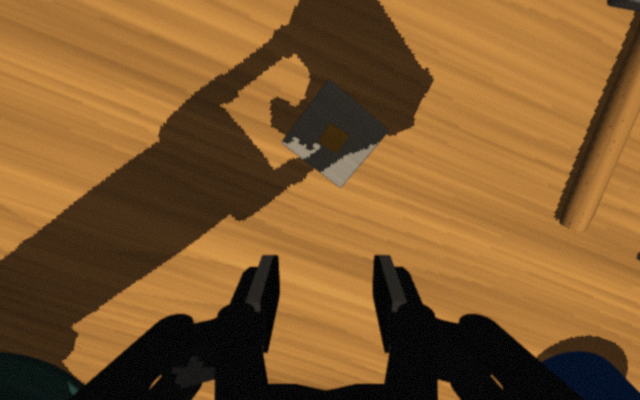

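The block sits at (334,130), partly in shadow, with the plaque a darker yellow square at (333,138); the jaws point toward the bottom of the frame. I'll segment the plaque by saturation.

```bash
cat >> h.py <<'E'
def square(im,box,z,K,T,thr=None):
    "pose of the saturated patch in box on plane z: centre, side angle (deg, mod 90), sizes"
    u,v,w,h=box; x0,y0=int(u-w/2),int(v-h/2)
    s=cv2.cvtColor(im,cv2.COLOR_BGR2HSV)[y0:y0+int(h),x0:x0+int(w),1]
    t,m=cv2.threshold(s,thr or 0,255,cv2.THRESH_BINARY|(0 if thr else cv2.THRESH_OTSU))
    c=max(cv2.findContours(m,cv2.RETR_EXTERNAL,cv2.CHAIN_APPROX_NONE)[0],key=cv2.contourArea)[:,0]+[x0,y0]
    p=np.array([onplane(a,b,z,K,T)[:2] for a,b in c])
    (cx,cy),(a,b),th=cv2.minAreaRect((p*1e4).astype(np.float32))
    return np.array([cx,cy])/1e4,th%90,(a/10,b/10),t
E
python3 - <<'E'
from h import *
im,d,K,T=cam("wrist")
print(square(im,(333,138,44,44),.025,K,T))
cv2.imwrite("pics/w1c.png",cv2.resize(im[60:200,260:410],None,fx=4,fy=4))
hsv=cv2.cvtColor(im,cv2.COLOR_BGR2HSV); print(hsv[138,308:360:3].tolist())
# block pose
print(np.degrees(np.arctan2(.372,.928)))
E
```

```text
(array([ 0.48524619, -0.2312231 ]), 78.9185562133789, (20.67710723876953, 20.724542236328126), 125.0)
[[5, 33, 47], [12, 30, 43], [20, 67, 46], [18, 78, 49], [17, 188, 61], [18, 236, 55], [19, 220, 59], [18, 202, 58], [18, 191, 60], [18, 201, 61], [19, 200, 60], [18, 217, 60], [20, 190, 59], [19, 54, 38], [18, 59, 43], [15, 47, 43], [30, 41, 44], [15, 59, 43]]
21.843976922437523
```

View pics/w1c.png

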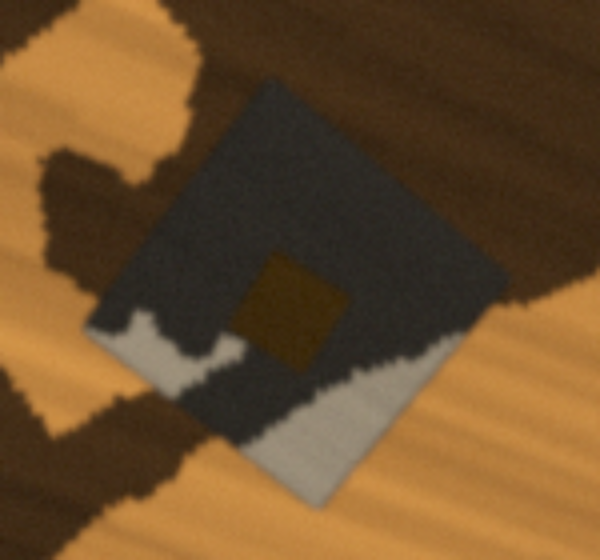

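>>> carry_out(series="0.01 0.002 -0.03 -8.2; 0.01 0.002 -0.03 -8.2; 0.01 0.002 -0.03 -8.2; 0.004 0 -0.02 -8.3; 0 0 0 0; 0 0 0 0", jaw=-0.1, grip_force=20)

```text
time: 2.7
tool_pos: [0.4853, -0.2316, 0.0962]
tcp_rot: [3.127, -0.301, 0.002]
wrist_force: [0.3, 0.1, 0.2]
width: 0.451
grip_force: 0.0
```

Run:
```python
from h import *
s=bot.read_state(); M=R.from_rotvec(s["tcp_rot"]).as_matrix();print(s["tool_pos"],np.degrees(np.arctan2(M[1,0],M[0,0])),s["width"],s["q"])
im,d,K,T=cam("wrist"); cv2.imwrite("pics/w2.png",im)
r=spot_in("wrist","plaque_centre")[0];print(r)
b=r["rect"]; print(square(im,(b[0],b[1],b[2]+14,b[3]+14),.025,K,T))
```

```text
[ 0.48527508 -0.23157537  0.09624195] -10.997854831537364 0.45125636786227546 [-4.91507300e-01  1.47747719e-01  2.03905139e+00 -1.24603528e-04
  9.53504063e-01  1.27131015e+00]
{'rect': [324.2, 220.8, 29.8, 33.6], 'score': 0.56}
(array([ 0.48572891, -0.23111235]), 79.7983627319336, (19.6857421875, 21.52135467529297), 130.0)
```

View pics/w2.png

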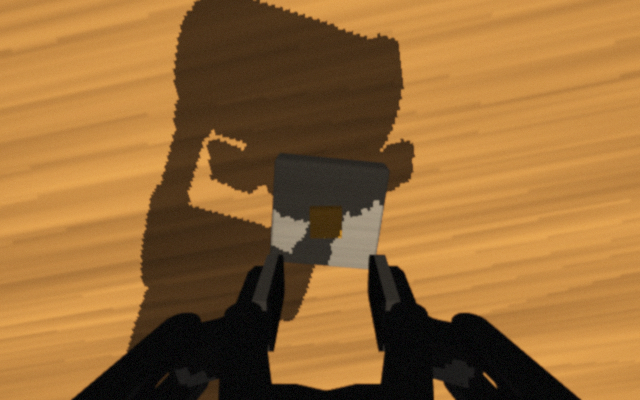

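The plaque at (325,221) is square with the jaws and centred between the fingertips (275 and 375). Descending.

>>> carry_out(series="0 0 -0.02 0; 0 0 -0.02 0; 0 0 -0.016 0; 0 0 -0.005 0; 0 0 0 0; 0 0 0 0", jaw=-0.2)

```text
time: 3.55
tool_pos: [0.4855, -0.231, 0.0351]
tcp_rot: [3.126, -0.303, 0.002]
wrist_force: [-0.1, 0.4, 1.2]
width: 0.4
grip_force: 0.0
```

>>> carry_out(series="0 0 0 0; 0 0 0 0; 0 0 0 0; 0 0 0 0; 0 0 0 0", jaw=-1)

```text
time: 4.18
tool_pos: [0.4855, -0.231, 0.0351]
tcp_rot: [3.126, -0.303, 0.002]
wrist_force: [0.1, 1.1, 6.2]
width: 0.221
grip_force: 21.8
```

>>> carry_out(series="0 0 0.03 0; 0 0 0.045 0; 0.01 0.03 0.04 4; 0.02 0.045 0 4; 0.02 0.05 0 4; 0.02 0.05 0 4; 0.02 0.05 0 4; 0.02 0.041 0 3; 0 0 0 0; 0 0 0 0; 0 0 0 0")

```text
time: 5.55
tool_pos: [0.5942, 0.0342, 0.1489]
tcp_rot: [3.125, 0.324, -0.002]
wrist_force: [0.1, 0.0, 0.0]
width: 0.221
grip_force: 21.2
```

Run:
```python
from h import *
s=bot.read_state(); M=R.from_rotvec(s["tcp_rot"]).as_matrix();print(s["tool_pos"],np.degrees(np.arctan2(M[1,0],M[0,0])),s["width"],s["time"])
im,d,K,T=cam("wrist"); cv2.imwrite("pics/w3.png",im); np.savez("w3.npz",im=im,d=d,K=K,T=T)
P=cloud(d,K,T)
for n in ["backing_centre","board_top","plaque_centre"]:
    for r in spot_in("wrist",n)[:2]:
        u,v=map(int,r["rect"][:2]); print(n,round(r["score"],2),np.round(r["rect"]),P[v,u].round(3))
        if n!="board_top":
            b=r["rect"]; print(square(im,(b[0],b[1],b[2]+14,b[3]+14),.026,K,T))
```

```text
[0.59415209 0.03422905 0.14888332] 11.833804399775541 0.22139352845813975 5.55
backing_centre 0.66 [317. 142.  29.  31.] [0.633 0.048 0.026]
(array([0.63191763, 0.04773573]), 14.843578338623047, (20.3265869140625, 19.837301635742186), 146.0)
board_top 0.58 [318. 137. 113. 129.] [0.637 0.049 0.026]
plaque_centre 0.74 [326. 272.  40.  49.] [0.596 0.035 0.14 ]
(array([0.52870205, 0.02177658]), 11.813102722167969, (57.01084594726562, 43.92931213378906), 128.0)
```

View pics/w3.png

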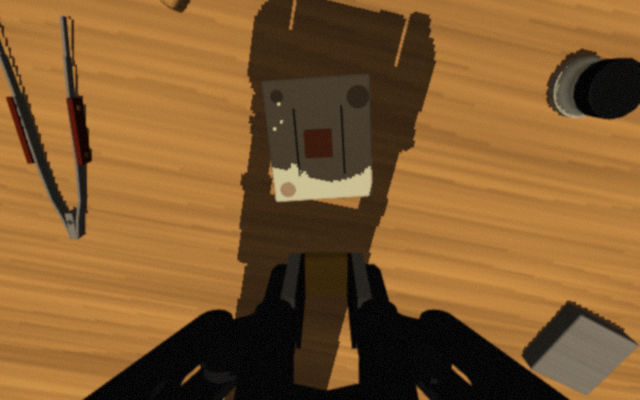

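The held plaque shows at (326,272) between the pads; the plate is at (318,142), the lines run from (293,108) to (299,175) and from (341,104) to (345,174), and the tweezers are upper left.

Run:
```python
from h import *
z=np.load("w3.npz"); im,d,K,T=z["im"],z["d"],z["K"],z["T"]
g=im.max(2).astype(float)
ends=[]
for lo,hi in [(286,306),(334,352)]:
    pts=[]
    for v in range(95,185):
        row=g[v,lo:hi]; k=np.argmin(row)
        if np.median(row)-row[k]>0.25*np.median(row): pts.append((lo+k,v))
    pts=np.array(pts); W=np.array([onplane(a,b,.02,K,T)[:2] for a,b in pts])
    vx,vy,x0,y0=cv2.fitLine(W.astype(np.float32),cv2.DIST_HUBER,0,1e-4,1e-4).ravel()
    print(len(pts),pts[0],pts[-1],np.degrees(np.arctan(vy/vx)),W[0].round(4),W[-1].round(4),W.mean(0).round(4)); ends+=[W[0],W[-1]]
print("board centre",np.mean(ends,0), "gap",np.linalg.norm((ends[0]+ends[1]-ends[2]-ends[3])/2))
# held plaque
hsv=cv2.cvtColor(im,cv2.COLOR_BGR2HSV)
m=(hsv[...,1]>150)[250:300,298:356]; mm=m.astype(np.uint8); print([(250+i,298+np.flatnonzero(r).min(),298+np.flatnonzero(r).max()) for i,r in enumerate(m) if r.any()][::4])
s=bot.read_state();M=R.from_rotvec(s["tcp_rot"]).as_matrix()
for uv in [(305,253.5),(326.5,253.5),(348,253.5)]:
    print(M.T@(onplane(*uv,s["tool_pos"][2]-.0101,K,T)-s["tool_pos"]))
print(im[270,295:360:3].tolist())
```

```text
67 [293 109] [299 175] 15.908113 [0.6511 0.0697] [0.6041 0.0568] [0.6281 0.0632]
81 [349  95] [339 180] 15.674424 [0.6687 0.0328] [0.6064 0.0262] [0.64   0.0305]
board centre [0.63257238 0.0463874 ] gap 0.03516488725288852
[(250, np.int64(298), np.int64(355)), (254, np.int64(304), np.int64(349)), (258, np.int64(303), np.int64(349)), (262, np.int64(302), np.int64(351)), (266, np.int64(301), np.int64(350)), (270, np.int64(301), np.int64(349)), (274, np.int64(300), np.int64(350)), (278, np.int64(298), np.int64(352)), (282, np.int64(299), np.int64(354)), (286, np.int64(298), np.int64(353)), (290, np.int64(298), np.int64(353)), (294, np.int64(298), np.int64(351)), (298, np.int64(300), np.int64(350))]
[ 0.0110341  -0.00885902  0.01009896]
[0.01103126 0.0006336  0.01009956]
[0.01102842 0.01012635 0.01010016]
[[32, 35, 38], [22, 24, 25], [0, 5, 0], [9, 18, 24], [14, 41, 59], [7, 37, 57], [1, 38, 56], [13, 41, 56], [11, 41, 59], [16, 44, 62], [7, 39, 55], [8, 36, 56], [11, 40, 62], [13, 37, 56], [11, 41, 59], [13, 39, 59], [12, 40, 57], [10, 36, 53], [2, 6, 5], [10, 8, 10], [32, 35, 39], [29, 35, 40]]
```

>>> carry_out(series="0.0183 0.0069 -0.01 1.6; 0.0183 0.0069 -0.02 1.5; 0 0 -0.03 0; 0 0 -0.025 0; 0 0 -0.01 0; 0 0 -0.005 0; 0 0 -0.003 0; 0 0 0 0; 0 0 0 0")

```text
time: 6.88
tool_pos: [0.6321, 0.0492, 0.0472]
tcp_rot: [3.114, 0.411, 0.002]
wrist_force: [1.2, 0.2, -0.7]
width: 0.221
grip_force: 21.2
```

>>> carry_out(series="-0.0013 -0.0012 0 0; 0 0 -0.003 0; 0 0 0 0; 0 0 0 0; 0 0 0 0")

```text
time: 7.5
tool_pos: [0.6302, 0.048, 0.0433]
tcp_rot: [-3.115, -0.411, -0.0]
wrist_force: [0.0, 1.0, -0.2]
width: 0.224
grip_force: 21.2
```

>>> carry_out(series="0.0004 0 -0.0006 0; 0 0 -0.0006 0; 0 0 0 0; 0 0 0 0")

```text
time: 8.0
tool_pos: [0.6307, 0.0479, 0.0422]
tcp_rot: [3.115, 0.411, 0.0]
wrist_force: [0.2, -0.9, 0.4]
width: 0.22
grip_force: 21.3
```

>>> carry_out(series="0 0 -0.0006 0; 0 0 0 0; 0 0 0 0")

```text
time: 8.38
tool_pos: [0.6307, 0.048, 0.0421]
tcp_rot: [3.115, 0.411, 0.0]
wrist_force: [-1.9, -0.6, 5.1]
width: 0.224
grip_force: 21.7
```

>>> carry_out(series="0 0 0 0; 0 0 0 0; 0 0 0 0; 0 0 0 0", jaw=-0.2)

```text
time: 8.88
tool_pos: [0.6304, 0.048, 0.0412]
tcp_rot: [-3.115, -0.411, 0.001]
wrist_force: [-0.6, 0.1, 0.2]
width: 0.399
grip_force: 0.0
```

>>> carry_out(series="0 0 0.02 0; 0 0 0.03 0; -0.015 -0.005 0.04 0; -0.02 -0.005 0.02 0; 0 0 0 0; 0 0 0 0; 0 0 0 0")

```text
time: 9.75
tool_pos: [0.5953, 0.0381, 0.1505]
tcp_rot: [-3.114, -0.411, 0.002]
wrist_force: [-1.1, -0.0, 0.2]
width: 0.403
grip_force: 0.0
```

Run:
```python
from h import *
s=bot.read_state(); M=R.from_rotvec(s["tcp_rot"]).as_matrix();print(s["tool_pos"],np.degrees(np.arctan2(M[1,0],M[0,0])),s["width"],s["time"])
im,d,K,T=cam("wrist"); np.savez("w4.npz",im=im,d=d,K=K,T=T)
P=cloud(d,K,T)
print([(r["rect"],r["score"]) for r in spot_in("wrist","plaque_centre")])
b=spot_in("wrist","plaque_centre")[0]["rect"]
u,v=map(int,b[:2]); print(P[v,u]); print(square(im,(b[0],b[1],b[2]+14,b[3]+14),.032,K,T))
c=cv2.resize(im[60:210,220:410],None,fx=3,fy=3,interpolation=cv2.INTER_CUBIC)
t=cv2.resize(im[0:250,0:200],None,fx=1.4,fy=1.4); 
h=max(c.shape[0],t.shape[0]); o=np.zeros((h,min(800,c.shape[1]+t.shape[1]),3),np.uint8); o[:c.shape[0],:c.shape[1]]=c; o[:t.shape[0],c.shape[1]:]=t[:,:o.shape[1]-c.shape[1]]
cv2.imwrite("pics/w4.png",o)
```

```text
[0.59533571 0.03807021 0.15046843] 15.021342361447829 0.40342063872996975 9.75
[([324.6, 148.8, 27.5, 25.5], 0.93)]
[0.63065524 0.04856857 0.03126959]
(array([0.63154194, 0.047995  ]), 15.010501861572266, (21.439305114746094, 19.842868041992187), 151.0)
```

View pics/w4.png

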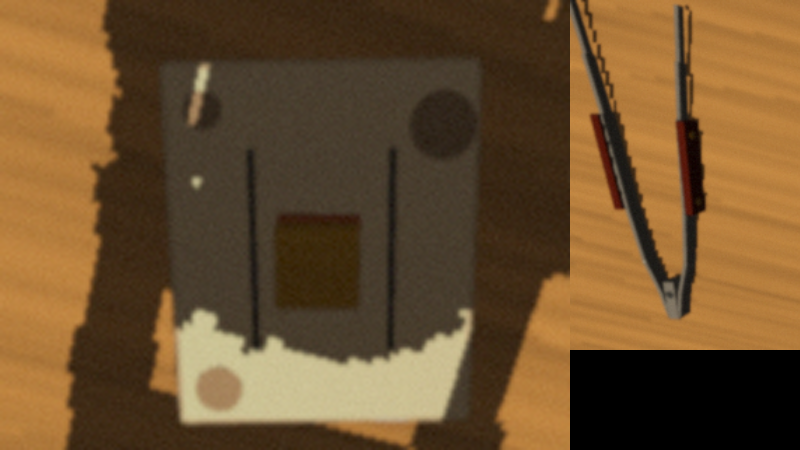

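The plaque sits square on the plate at crop (318,262) between the lines at crop columns 253 and 391, with no skew. The tweezers lie to the left, tips away. Now I'll locate the board centre exactly and move over the tweezers.

Run:
```python
from h import *
z=np.load("w4.npz"); K,T=z["K"],z["T"]
e=np.array([onplane(u,v,.02,K,T)[:2] for u,v in [(303.3,110),(305.3,175.7),(350.7,109.3),(350,176.3)]])
print(e.round(4),"c",e.mean(0)); 
for a,b in [(0,1),(2,3)]: dd=e[a]-e[b]; print(np.degrees(np.arctan2(dd[1],dd[0])),np.linalg.norm(dd))
```

```text
[[0.6512 0.0695]
 [0.6042 0.0564]
 [0.6605 0.0368]
 [0.6125 0.0232]] c [0.63211694 0.04646111]
15.590824311312895 0.048884512457351995
15.729633894325808 0.049847468518401286
```

>>> carry_out(series="-0.02 0.04 0.02 0; -0.02 0.05 0.02 0; -0.02 0.05 0.01 -3; -0.015 0.05 0 -3; 0 0.01 0 -3; 0 0 0 0; 0 0 0 0; 0 0 0 0", jaw=0.45)

```text
time: 10.9
tool_pos: [0.5208, 0.237, 0.2012]
tcp_rot: [3.137, 0.164, -0.001]
wrist_force: [0.3, -0.9, 0.1]
width: 0.729
grip_force: 0.0
```

Run:
```python
from h import *
s=bot.read_state(); M=R.from_rotvec(s["tcp_rot"]).as_matrix();print(s["tool_pos"],np.degrees(np.arctan2(M[1,0],M[0,0])),s["width"],s["time"])
im,d,K,T=cam("wrist"); np.savez("w5.npz",im=im,d=d,K=K,T=T); cv2.imwrite("pics/w5.png",im)
P=cloud(d,K,T)
for n in ["tweezers_grip","tip_left"]:
    for r in spot_in("wrist",n)[:2]: print(n,r,onplane(*r["rect"][:2],.006,K,T))
```

```text
[0.52080785 0.23702087 0.20120219] 5.9710848375454395 0.7287961914836975 10.9
tweezers_grip {'rect': [317.6, 94.4, 69.3, 183.4], 'score': 0.65} [0.58958244 0.25121335 0.006     ]
tip_left {'rect': [303.6, 88.7, 41.5, 175.0], 'score': 0.91} [0.59310059 0.26393036 0.006     ]
```

View pics/w5.png

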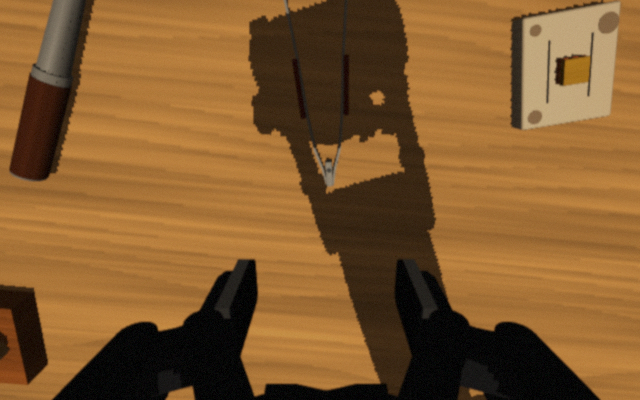

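The grips are at (299,88) and (346,84), the tail end at (329,187); the tips leave the picture at the top. Segmenting the grips by hue.

```bash
cat >> h.py <<'E'
def grips(im,K,T,box,z=.010):
    x0,y0,x1,y1=box
    f=im.astype(int); m=((f[...,2]>1.7*f[...,1])&(f[...,2]>2*0+30)&(f[...,1]-f[...,0]<0.35*f[...,2])).astype(np.uint8)
    M=np.zeros_like(m); M[y0:y1,x0:x1]=m[y0:y1,x0:x1]
    n,l,st,c=cv2.connectedComponentsWithStats(M)
    out=[]
    for i in sorted(range(1,n),key=lambda i:-st[i,4])[:2]:
        v,u=np.nonzero(l==i); W=np.array([onplane(a,b,z,K,T)[:2] for a,b in zip(u,v)])
        r=cv2.minAreaRect((W*1e4).astype(np.float32)); out.append((st[i].tolist(),c[i].round(1),np.array(r[0])/1e4,np.array(r[1])/10,r[2]%90))
    return sorted(out,key=lambda o:o[1][0])
E
python3 - <<'E'
from h import *
z=np.load("w5.npz"); im,K,T=z["im"],z["K"],z["T"]
G=grips(im,K,T,(280,40,365,135))
for g in G: print(g)
mid=(G[0][2]+G[1][2])/2; t=onplane(329,187,.006,K,T)[:2]; dd=mid-t
print("mid",mid,"tail",t,np.linalg.norm(dd),np.degrees(np.arctan2(dd[1],dd[0])))
E
```

```text
([292, 65, 5, 19, 28], array([294.4,  73.7]), array([0.60449175, 0.27235205]), array([14.83518219,  2.14733658]), 13.523653030395508)
([344, 70, 6, 15, 31], array([347. ,  76.9]), array([0.60662271, 0.22779729]), array([11.41137085,  4.30014343]), 7.199237823486328)
mid [0.60555723 0.25007467] tail [0.50531534 0.23202286] 0.10185432293760859 10.208554917895537
```

>>> carry_out(series="0.015 0.003 -0.035 1; 0.015 0.003 -0.035 1; 0.01 0 0 1; 0 0 0 0; 0 0 0 0; 0 0 0 0")

```text
time: 11.8
tool_pos: [0.561, 0.2442, 0.1331]
tcp_rot: [-3.131, -0.247, -0.003]
wrist_force: [-0.2, 0.9, -0.4]
width: 0.729
grip_force: 0.0
```

Run:
```python
from h import *
s=bot.read_state(); M=R.from_rotvec(s["tcp_rot"]).as_matrix();print(s["tool_pos"],np.degrees(np.arctan2(M[1,0],M[0,0])),s["width"],s["time"])
im,d,K,T=cam("wrist"); np.savez("w6.npz",im=im,d=d,K=K,T=T)
c=cv2.convertScaleAbs(cv2.resize(im[0:250,220:440],None,fx=2.4,fy=2.4),alpha=1.8); cv2.imwrite("pics/w6.png",c)
for g in grips(im,K,T,(240,0,420,230)): print(g)
```

```text
[0.56101531 0.24421782 0.13306132] 9.015071095869605 0.7288015886010039 11.8
([293, 114, 9, 29, 100], array([297. , 128.7]), array([0.60788735, 0.27212524]), array([19.86764221,  4.5443924 ]), 12.560035705566406)
([353, 113, 10, 55, 198], array([357.8, 139.5]), array([0.60594775, 0.22808   ]), array([38.80676575,  4.90754662]), 6.234504222869873)
```

View pics/w6.png

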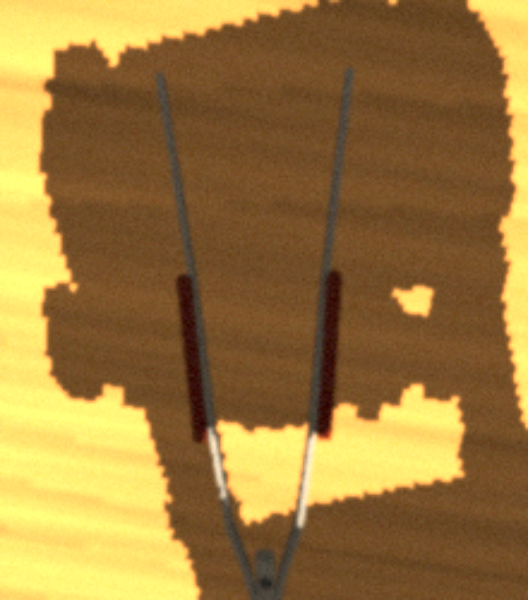

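The whole tweezers show: tips at crop (160,73)/(349,70), grips from rows 274 to 438 centred about (193,358)/(328,354), pivot screw at (264,580). Computing the pose from these.

Run:
```python
from h import *
z=np.load("w6.npz"); d,K,T=z["d"],z["K"],z["T"]
f=lambda u,v,zz: onplane(220+u/2.4,v/2.4,zz,K,T)[:2]
tl,tr=f(160,74,.008),f(349,71,.008); pv=f(264,580,.010)
tm=(tl+tr)/2; ax=tm-pv; L=np.linalg.norm(ax); a=ax/L; n=np.array([-a[1],a[0]])
print("tipgap",np.linalg.norm(tl-tr),"L(164)",L,"yaw",np.degrees(np.arctan2(a[1],a[0])), "yaw tips",np.degrees(np.arctan2(*(tl-tr)[::-1]))-90)
for p in [(178,276),(195,440),(341,271),(331,437)]:
    q=f(*p,.012)-pv; print(p,q@a,q@n)
print("tips",tl,tr,"grip from tips",tm-.079*a,"from pivot",pv+.085*a)
P=cloud(d,K,T); print([P[int(v/2.4),220+int(u/2.4)].round(4).tolist() for u,v in [(190,350),(328,350),(264,580)]])
```

```text
tipgap 0.05168534121058565 L(164) 0.1524397547574694 yaw 10.198744803342695 yaw tips 9.821146863693102
(178, 276) 0.09888030719129724 0.023271775430195357
(195, 440) 0.04923281606739597 0.02050886564451384
(341, 271) 0.09930851739637032 -0.023943263116822107
(331, 437) 0.049324472027643305 -0.021495335462639827
tips [0.66934502 0.28721819] [0.67816115 0.2362903 ] grip from tips [0.59600132 0.24776625] from pivot [0.60737891 0.24981314]
[[0.5968, 0.269, 0.013], [0.6029, 0.2288, 0.0114], [0.5247, 0.2349, 0.0109]]
```

>>> carry_out(series="0.0175 0.002 -0.03 1; 0.0175 0.002 -0.03 0; 0 0 -0.02 0; 0 0 -0.01 0; 0 0 0 0; 0 0 0 0; 0 0 0 0", jaw=0.5)

```text
time: 12.72
tool_pos: [0.5963, 0.2483, 0.0429]
tcp_rot: [-3.129, -0.274, -0.003]
wrist_force: [0.6, 1.0, 0.3]
width: 0.751
grip_force: 0.0
```

Run:
```python
from h import *
im,d,K,T=cam("wrist"); np.savez("w7.npz",im=im,d=d,K=K,T=T)
cv2.imwrite("pics/w7.png",cv2.convertScaleAbs(cv2.resize(im[60:400,160:480],None,fx=1.7,fy=1.7),alpha=1.6))
```

```text
(no output)
```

View pics/w7.png

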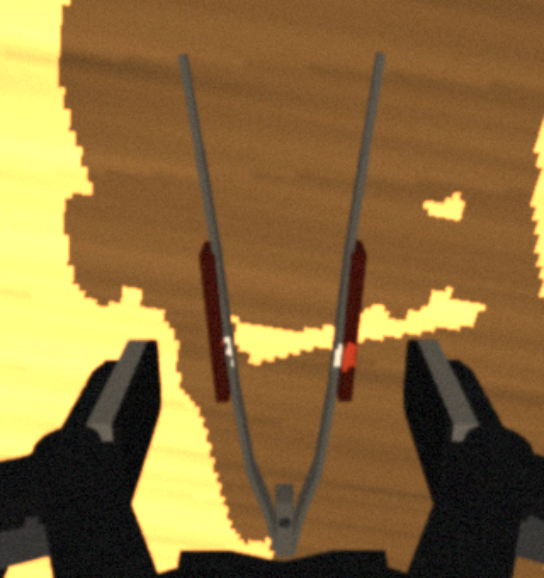

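The tweezers are centred and parallel between the jaws (fingers at 157/405, grips at 215/352). I'll go down and squeeze to 36 mm.

>>> carry_out(series="0 0 -0.012 0; 0 0 -0.01 0; 0 0 -0.0035 0; 0 0 0 0; 0 0 0 0; 0 0 0 0")

```text
time: 13.52
tool_pos: [0.5959, 0.2481, 0.0164]
tcp_rot: [-3.129, -0.274, -0.001]
wrist_force: [-0.2, 0.7, 0.1]
width: 0.747
grip_force: 0.0
```

>>> carry_out(series="0 0 0 0; 0 0 0 0; 0 0 0 0; 0 0 0 0; 0 0 0 0; 0 0 0 0", jaw=-0.1)

```text
time: 14.28
tool_pos: [0.5961, 0.2482, 0.0166]
tcp_rot: [-3.129, -0.274, -0.002]
wrist_force: [-0.4, -0.2, 5.7]
width: 0.45
grip_force: 4.3
```

>>> carry_out(series="0 0 0 0; 0 0 0 0; 0 0 0 0; 0 0 0 0", jaw=-0.15)

```text
time: 14.78
tool_pos: [0.5962, 0.2482, 0.0168]
tcp_rot: [-3.129, -0.274, -0.002]
wrist_force: [-0.5, -0.3, 6.5]
width: 0.428
grip_force: 6.5
```

>>> carry_out(series="0 0 0.005 0; 0 0 0.015 0; 0 0 0.03 0; 0 0 0.03 0; 0 0 0.02 0; 0 0 0 0; 0 0 0 0; 0 0 0 0")

```text
time: 15.78
tool_pos: [0.5944, 0.2475, 0.1141]
tcp_rot: [3.129, 0.274, -0.005]
wrist_force: [-0.5, -0.1, -1.3]
width: 0.428
grip_force: 4.8
```

Run:
```python
from h import *
s=bot.read_state(); M=R.from_rotvec(s["tcp_rot"]).as_matrix();print(s["tool_pos"],np.degrees(np.arctan2(M[1,0],M[0,0])),s["width"],s["time"])
im,d,K,T=cam("wrist"); np.savez("w8.npz",im=im,d=d,K=K,T=T,p=s["tool_pos"],M=M)
cv2.imwrite("pics/w8.png",cv2.convertScaleAbs(cv2.resize(im[40:300,200:440],None,fx=2.3,fy=2.3),alpha=1.6))
```

```text
[0.59437506 0.24751463 0.11413751] 10.017002359966916 0.42779847121531517 15.775
```

View pics/w8.png

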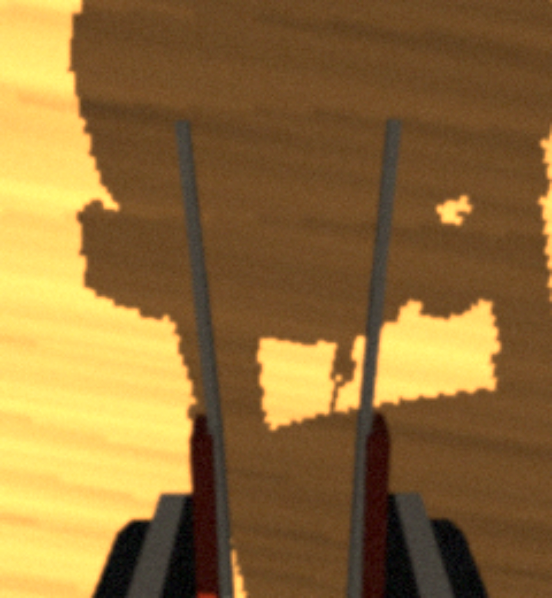

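The tweezers are held, with tips at crop (183,122) and (393,122), symmetric about the jaws and the legs still straight ahead. Measuring the tips from depth.

```bash
cat > tips.py <<'E'
from h import *
def legs(im,d,K,T,p,M,lu,ru,v0,v1):
    "leg centre points in tool frame from depth: rows v0..v1, search +-9 px about columns lu,ru (at v0) "
    Q=(cloud(d,K,T)-p)@M; res=[]
    for u0 in (lu,ru):
        c=u0; L=[]
        for v in range(v0,v1):
            w=Q[v,int(c)-6:int(c)+7]; ok=(d[v,int(c)-6:int(c)+7]>0)&(w[:,2]<.05)
            if ok.sum()>=2: L.append([v,*np.median(w[ok],0)]); c=int(c)-6+np.flatnonzero(ok).mean()
        res.append(np.array(L))
    return res
E
python3 - <<'E'
from tips import *
z=np.load("w8.npz"); im,d,K,T,p,M=[z[k] for k in ("im","d","K","T","p","M")]
r=legs(im,d,K,T,p,M,279.6,370.9,88,185)
for L in r:
    print(len(L)); print(L[:4].round(4)); k=np.polyfit(L[:,1],L[:,3],1); print("pitch slope",k, "z at .05,.08",np.polyval(k,[.05,.08]))
for uv in [(279.6,92.2),(370.9,92.2)]:
    for zt in (.009,.012): print((onplane(*uv,p[2]-zt,K,T)-p)@M)
E
```

```text
93
[[ 9.20e+01  7.99e-02 -1.75e-02  9.10e-03]
 [ 9.30e+01  7.96e-02 -1.74e-02  8.10e-03]
 [ 9.40e+01  7.92e-02 -1.76e-02  8.70e-03]
 [ 9.50e+01  7.89e-02 -1.74e-02  8.10e-03]]
pitch slope [0.02903272 0.00617638] z at .05,.08 [0.00762802 0.008499  ]
94
[[9.10e+01 8.02e-02 1.65e-02 1.10e-02]
 [9.20e+01 7.99e-02 1.70e-02 8.50e-03]
 [9.30e+01 7.96e-02 1.70e-02 8.10e-03]
 [9.40e+01 7.92e-02 1.72e-02 8.30e-03]]
pitch slope [0.03074558 0.00602457] z at .05,.08 [0.00756185 0.00848422]
[ 0.07983551 -0.01709255  0.00874522]
[ 0.07970659 -0.01746917  0.01174542]
[0.07982449 0.01718411 0.00876417]
[0.07969533 0.01755307 0.01176479]
```

>>> carry_out(series="-0.003 -0.015 0 0.4; -0.006 -0.03 0 0.8; -0.006 -0.035 0 0.9; -0.006 -0.035 0 0.9; -0.006 -0.035 0 0.9; -0.006 -0.035 0 0.9; -0.004 -0.025 0 0.6; -0.0023 -0.0127 0 0.3; 0 0 -0.015 0; 0 0 -0.015 0; 0 0 0 0; 0 0 0 0; 0 0 0 0; 0 0 0 0")

```text
time: 17.58
tool_pos: [0.5567, 0.0255, 0.0865]
tcp_rot: [3.112, 0.43, 0.002]
wrist_force: [-1.6, 0.5, -0.3]
width: 0.428
grip_force: 4.8
```

```bash
cat > look.py <<'E'
from tips import *
s=bot.read_state(); M=R.from_rotvec(s["tcp_rot"]).as_matrix();p=np.array(s["tool_pos"]);print(p,np.degrees(np.arctan2(M[1,0],M[0,0])),s["width"],s["grip_force"],s["time"])
im,d,K,T=cam("wrist"); np.savez("w9.npz",im=im,d=d,K=K,T=T,p=p,M=M)
c=np.array([.6321,.0465]); a=np.radians(15.7); B=np.array([[np.cos(a),np.sin(a)],[-np.sin(a),np.cos(a)]])
W=cloud(d,K,T)
for L in legs(im,d,K,T,p,M,279.6,370.9,90,170):
    L=L[(L[:,3]>.004)&(L[:,3]<.014)]; q=L[:3,1:].mean(0); print(len(L),L[0].round(4),"board frame",(B@((M@q+p)[:2]-c)).round(4),"z centre",(M@q+p)[2]-.002)
print([(r["rect"],round(r["score"],2)) for r in spot_in("wrist","plaque_centre")])
b=spot_in("wrist","plaque_centre")[0]["rect"]; q=square(im,(b[0],b[1],b[2]+8,b[3]+8),.032,K,T); print(q, B@(q[0]-c), W[int(b[1]),int(b[0])])
E
python3 look.py
```

```text
[0.55674476 0.02545385 0.08648832] 15.733986440766298 0.4276632336294164 4.773728996515274 17.575
78 [ 9.20e+01  7.99e-02 -1.74e-02  8.50e-03] board frame [0.0013 0.0176] z centre 0.07630100644827967
79 [9.10e+01 8.02e-02 1.66e-02 1.06e-02] board frame [ 0.0017 -0.0167] z centre 0.07575014565359407
[([321.2, 93.5, 40.4, 45.1], 0.67)]
(array([0.63102949, 0.04762281]), 14.505897521972656, (20.704039001464842, 19.689048767089844), 150.0) [-0.00072673  0.0013706 ] [0.63077389 0.04842824 0.03154778]
```

>>> carry_out(series="0 0 -0.01 0; 0 0 -0.012 0; 0 0 -0.01 0; 0 0 -0.007 0; 0 0 -0.004 0; 0 0 0 0; 0 0 0 0; 0 0 0 0; 0 0 0 0")

```text
time: 18.85
tool_pos: [0.5565, 0.0253, 0.0433]
tcp_rot: [3.112, 0.43, 0.001]
wrist_force: [-0.2, -0.3, 1.0]
width: 0.431
grip_force: 4.8
```

```bash
python3 look.py
```

```text
[0.55647786 0.02526249 0.04331195] 15.716722685152641 0.43111827968837785 4.771276339888573 18.85
11 [ 9.50e+01  7.87e-02 -1.76e-02  1.12e-02] board frame [-0.0002  0.0176] z centre 0.030377802785529963
30 [9.20e+01 7.98e-02 1.72e-02 1.05e-02] board frame [-0.0001 -0.017 ] z centre 0.02993892750109102
[([320.6, 98.1, 52.9, 58.6], 0.76), ([357.9, 237.6, 40.6, 291.5], 0.54)]
(array([0.63098687, 0.04761533]), 14.3523588180542, (20.605946350097657, 19.61110076904297), 150.0) [-0.0007698   0.00137493] [0.63067109 0.04808308 0.03267085]
```

>>> carry_out(series="0 0 -0.002 0; 0 0 -0.002 0; 0 0 -0.0014 0; 0 0 0 0; 0 0 0 0; 0 0 0 0; 0 0 0 0; 0 0 0 0")

```text
time: 20.0
tool_pos: [0.5563, 0.0253, 0.0376]
tcp_rot: [-3.112, -0.43, -0.0]
wrist_force: [0.2, 0.1, -0.7]
width: 0.43
grip_force: 4.8
```

Run:
```python
from h import *
s=bot.read_state(); M=R.from_rotvec(s["tcp_rot"]).as_matrix();p=np.array(s["tool_pos"]);print(p,s["wrist_force"],s["grip_force"],s["joint_vel"])
im,d,K,T=cam("wrist");P=cloud(d,K,T);Q=(P-p)@M
# leg vs. board height just behind the tips
for u0 in (274,364):
    for v in (93,96,100,106): print(v,P[v,u0:u0+14,2].round(3).tolist())
```

```text
[0.5563179  0.02525335 0.03763304] [ 0.20015578  0.05376371 -0.65833691] 4.767806902527809 [-2.78878152e-04  3.24544765e-06 -1.82250143e-04 -2.28480017e-04
 -8.40514038e-04 -3.67017650e-04]
93 [0.021, 0.021, 0.03, 0.03, 0.03, 0.029, 0.03, 0.029, 0.02, 0.02, 0.02, 0.021, 0.021, 0.02]
96 [0.021, 0.021, 0.029, 0.03, 0.03, 0.029, 0.03, 0.028, 0.026, 0.021, 0.021, 0.02, 0.021, 0.02]
100 [0.02, 0.021, 0.03, 0.029, 0.03, 0.03, 0.028, 0.029, 0.029, 0.021, 0.021, 0.021, 0.02, 0.021]
106 [0.02, 0.021, 0.02, 0.029, 0.03, 0.03, 0.029, 0.03, 0.03, 0.027, 0.021, 0.019, 0.02, 0.02]
93 [0.02, 0.022, 0.021, 0.022, 0.028, 0.03, 0.03, 0.029, 0.03, 0.03, 0.02, 0.022, 0.021, 0.02]
96 [0.022, 0.02, 0.022, 0.022, 0.029, 0.03, 0.03, 0.028, 0.031, 0.029, 0.02, 0.021, 0.021, 0.02]
100 [0.021, 0.02, 0.021, 0.027, 0.03, 0.029, 0.031, 0.031, 0.03, 0.029, 0.02, 0.022, 0.02, 0.02]
106 [0.02, 0.021, 0.02, 0.029, 0.029, 0.03, 0.029, 0.031, 0.031, 0.021, 0.02, 0.021, 0.02, 0.022]
```

```bash
python3 -c "
from workcell import bot
print(bot.finish_job())"
```

```text
the job is handed in; nothing more can be done
None
```

I handed the job in at about 20 s of the 51 s allowed, but no verdict came back. By my last measurements the plaque sits squarely on the plate, about 1.5 mm from midway between the lines. The tweezers are held steady with each tip within 1 mm of its line and about 7 mm above the board.

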